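# Take the specimen vial from under its light shield with tongs

## Task

Lift the amber light shield off the specimen vial by its handle, stand it upright on the black rubber mat and let go of it. Then pick up the spring tongs, close their jaws on the vial and lift it upright with the tongs at least 10 cm above the bench, without touching the vial with the gripper, knocking it over or disturbing the other things on the bench. Finish while still holding the vial up in the tongs: do not put anything down.

Things in the scene. Friction and masses are not known exactly. Their poses are not given: they have to be found in the camera images.
- plate: flat square aluminium plate, 130 x 130 x 6 mm thick, fixed to the bench; origin at the centre of its underside (bench height). The vial and the shield over it stand on it.
- mat: flat square black rubber mat, 150 x 150 x 3 mm thick, fixed to the bench, origin at the centre of its underside; nothing stands on it at the start
- vial: glass specimen vial with a white cap, a closed upright cylinder 28 mm in diameter up to 52 mm height, then a cap 26 mm in diameter, 64 mm tall in all, about 40 g (30 to 55 g); origin at the centre of its underside, z up. It stands on the plate under the shield (at the start up to 14 mm off the plate's centre).
- shield: light shield: a square translucent amber box open at the bottom, 84 x 84 mm outside, 78 mm tall, walls 3 mm (inside 78 x 78 mm), about 150 g, with a straight black bar handle above its top; origin at the centre of its open underside, z up, the handle bar runs along its y axis. It stands on the plate over the vial.
- shield_handle (a point): centre of the shield's handle bar, 109 mm above the shield's underside; the bar is 76 mm long along the shield's y axis, 10 x 10 mm in section, 26 mm free below it down to the top of the shield; posts at 33 mm either side of its centre carry it
- tongs: steel spring tongs lying on their side on the bench, about 210 mm long, 100 g, balanced near the origin, which lies midway between the two black grip pads at the underside (bench height as they lie); x axis along the middle line from the pivot (at x = -100 mm) to the jaws (at x = +95 mm), z up. Press the pads together across y to close the jaws; a spring reopens them
- tongs_grip (a point): point midway between the tongs' grip pads, 17 mm above their underside (the origin of the tongs). The pads are upright black plates, one on each arm, 54 mm long (x from -27 to +27 mm) and 34 mm high (z 0 to 34 mm); over their outer faces they measure 60 mm across y when free, 40 mm when the jaws are closed on the vial
- tongs_jaws (a point): point midway between the jaws, where the vial's axis should come: 95 mm ahead of the tongs' origin, 17 mm above their underside. Jaws: shallow V plates 24 mm high (12 mm above and below this point), 28 mm long along x, fitting the 28 mm vial; gap at this point 70 mm free, 54 mm with the pads at 52 mm across; between the V's inturned ends 58 mm free, 42 mm at 52, 19 mm closed on the vial
- tong_left (a joint): closing angle of each arm (both move alike), rad: 0 free, 0.04 with the pads 52 mm across, 0.10 closed on the vial, 0.15 at most. Spring: each pad needs 2.4 N to start, 4 N at 52 mm across, 6.4 N at 40 mm; about half of any more reaches the vial. With the pads squeezed to 52 to 56 mm the tongs can be carried open
- dropper: small amber dropper bottle with black cap, 36 mm in diameter, 85 mm tall, origin at the centre of its underside; leave alone
- dish: closed flat round glass dish, 91 mm in diameter, 16 mm tall, origin at the centre of its underside; leave alone
- slidebox: grey closed slide box, 85 x 100 x 34 mm tall, origin at the centre of its underside; leave alone
Mind the look-alikes: they are no part of the job. Of the things that look like the mat, the middle-sized one is meant.

How it is judged:
By the outcome, as a careful person would: the job done as asked, in the order asked, and still so for the second after the job is handed in, while the arm keeps its last pose, push and grip.
It also fails if it takes over 61 s, if anything falls off the work surface, if the arm or the gripper's body presses on something with over 40 N, if the wrist force passes 120 N, or if a joint passes its speed limit or range.

## Robot

A 6-joint arm with a two-finger parallel gripper is mounted at the origin on the work surface. World frame = base frame: x ahead of the robot, y to its left, z up, the work surface at z = 0. Lengths are in m, angles in rad, forces in N, time in s.
With the tool pointing down it reaches from about 0.375 to 0.925 m from the base axis. Payload 5.7 kg.
Tool frame: the origin (TCP) lies midway between the tips of the shut fingers; the grasp point (between the pads) lies 19 mm behind it; z points along the fingers, x is the direction in which the jaws open and shut, and the axes are right-handed (so a half turn about z gives the same grasp; the last joint's range is limited). The gripper opens to 88 mm and grips with 3 to 60 N. Pads are 20 mm wide; open, the fingers measure 115 mm over their backs; the gripper's body (75 mm by 178 mm) begins 61 mm behind the grasp point.
Start: joints at [-1.392, 0.359, 1.51, -0, 1.272, -0.115], TCP at [0.174, -0.574, 0.184] pointing down, gripper open.
Joint ranges: [-2.97, 2.97], [-1.01, 2.36], [0.21, 2.38], [-0.96, 4.11], [0.2, 2.71], [-2.98, 2.98]. Speed limits (rad/s): [2.39, 2.39, 3.14, 3.14, 3.14, 3.14].

## Interface

Orientations are given as a unit quaternion [x, y, z, w].
In Python, from bench import move_ptp, servo_line, goto_joints, move_gripper, sleep, inverse_kinematics, capture, PlanningError, close_job, spot_in, silhouettes, current_clock, current_joint_pos, current_qvel, current_joint_torque, current_position, current_orientation, current_force, current_torque, current_finger_gap gives the robot as it stands. Calls block until the motion is done:
- move_ptp(position, orientation): joint-space move of the TCP to a pose.
- servo_line(position, orientation=None, rate=0.15, contact_N=None): straight line of the TCP; orientation=None keeps the orientation; rate is the mean speed in m/s. With contact_N (N) it stops when the force on the tool has changed by that much, and returns True; else False.
- goto_joints(angles): joint-space move.
- move_gripper(opening): finger opening in m; the grip force is fixed at half the most; returns when the fingers have stopped.
- sleep(seconds).
- inverse_kinematics(position, orientation): joint angles nearest the present ones, or None.
- capture(name): name is "side" or "top" or "wrist"; returns a dict with "image" (480x640x3 uint8, blue, green, red), "range_z" (480x640 float32, m along the optical axis (not along the pixel's ray), 0 where there is no reading), "intrinsics" (3x3 intrinsics, pixels), "R" (3x3) and "t" (3): a world point X has camera coordinates R X + t. Camera axes: x right, y down, z forward; pixel columns grow to the right and rows downward; lengths in m; the calibration is good to about 2 mm. A picture is of the moment at which its call begins.
A pose or a line that the arm cannot do raises PlanningError and nothing moves.
- close_job(): hands the job in, once; it reports no verdict.
Trained networks look in the newest picture that a camera, given by its name, has taken for a name from the list of things; names that differ only in an ending like _2 or _b are one class to them, and where a whole thing is asked for, a point or a joint stands for the part that bears it (a point fixed in the world has none). Each returns a list of dicts, best first, with "conf" (0 to 1); they miss things now and then, are a little off and sometimes report something else, mostly with a low value. They report only what shows in the picture. A call takes as long as a camera call. They do not tell look-alikes from the thing itself.
- spot_in(camera, query): "xy" ([column, row] in pixels, amid what is visible of it).
- silhouettes(camera, query): "region" (480x640 bool, what is visible of it) and "xy" ([column, row] in pixels, amid what is visible of it).
Readings, each from a call of its own:
- current_clock(): time.
- current_joint_pos(): joint angles.
- current_qvel(): joint speeds.
- current_joint_torque(): joint torques, N m.
- current_position(): TCP position.
- current_orientation(): TCP orientation.
- current_force(): force on the tool from outside, world axes, zero at the start.
- current_torque(): the same for the moment, N m.
- current_finger_gap(): finger opening in m.
Only numpy, scipy, OpenCV 4.12 (cv2) and the standard library are available. Lean on these libraries where they do the work, as an engineer would, in place of code of your own. Each camera call takes 0.05 s, during which the arm holds its last target. There are 200 camera calls.

## Working session

There is one attempt and no reset: what is moved stays moved. The work goes in short steps, each a Python script; the robot and the scene stay as the last script left them, time stands still between calls to the robot, and variables do not carry over. Pictures are saved under pics/ and viewed, about 8 in all and at most 12, crops included, and the job is handed in when it is done.

```bash
mkdir -p pics; ls
cat > h.py <<'E'
import numpy as np, cv2
from bench import *
from scipy.spatial.transform import Rotation as Ro
def cloud(c):
    z=c["range_z"].astype(float);K=c["intrinsics"];v,u=np.mgrid[:480,:640]
    P=np.stack([(u-K[0,2])*z/K[0,0],(v-K[1,2])*z/K[1,1],z],-1)
    W=(P-c["t"])@c["R"]; W[z==0]=np.nan
    return W
def down(yaw): # tool x (jaw direction) at yaw in world, z down
    c,s=np.cos(yaw),np.sin(yaw)
    return Ro.from_matrix(np.array([[c,s,0],[s,-c,0],[0,0,-1]])).as_quat()
E
python3 - <<'E'
from h import *
for n in ["top","side"]:
    c=capture(n);W=cloud(c);im=c["image"].copy()
    for q in ["plate","mat","shield","shield_handle","tongs","vial","dropper","dish","slidebox"]:
        for d in silhouettes(n,q):
            if d["conf"]<.3: continue
            p=W[d["region"]];p=p[~np.isnan(p[:,0])]
            if len(p)<5: continue
            r=cv2.minAreaRect((p[:,:2]*1000).astype(np.float32))
            print(n,q,round(d["conf"],2),np.round(d["xy"]),"med",np.median(p,0).round(3),"zmax",p[:,2].max().round(3),"rect",np.round(r[0]),np.round(r[1]),round(r[2],1))
    cv2.imwrite(f"pics/{n}0.png",im)
print(current_clock())
E
```

```text
pics
top plate 0.91 [413. 208.] med [ 0.548 -0.232  0.008] zmax 0.091 rect [ 564. -266.] [135. 135.] 81.0
top mat 0.92 [336. 286.] med [ 0.384 -0.059  0.004] zmax 0.012 rect [384. -59.] [104. 107.] 22.3
top mat 0.91 [484. 354.] med [ 0.232 -0.373  0.006] zmax 0.016 rect [ 232. -374.] [209. 209.] 2.0
top mat 0.69 [319. 189.] med [ 0.6   -0.028  0.004] zmax 0.016 rect [601. -28.] [153. 152.] 13.8
top shield 0.62 [438. 200.] med [ 0.56  -0.263  0.085] zmax 0.127 rect [ 570. -276.] [106. 101.] 88.3
top shield_handle 0.81 [436. 196.] med [ 0.56  -0.262  0.085] zmax 0.127 rect [ 563. -277.] [104.  85.] 87.8
top tongs 0.58 [166. 207.] med [0.557 0.307 0.025] zmax 0.042 rect [556. 299.] [209.  82.] 0.2
top dropper 0.63 [373. 119.] med [ 0.737 -0.143  0.059] zmax 0.092 rect [ 742. -145.] [39. 33.] 68.3
top dropper 0.46 [320. 186.] med [ 0.6   -0.028  0.004] zmax 0.016 rect [601. -28.] [153. 151.] 14.1
top dish 0.56 [270. 110.] med [0.774 0.087 0.017] zmax 0.028 rect [775.  87.] [90. 89.] 42.9
top dish 0.42 [164. 201.] med [0.56  0.303 0.024] zmax 0.042 rect [556. 298.] [210.  84.] 1.6
side pl
[... 495 characters left out ...]
de shield_handle 0.87 [380. 173.] med [ 0.551 -0.245  0.069] zmax 0.123 rect [ 602. -325.] [127. 257.] 32.3
side tongs 0.81 [194. 343.] med [0.544 0.303 0.022] zmax 0.037 rect [559. 304.] [ 80. 214.] 84.1
side dropper 0.65 [294. 173.] med [ 0.736 -0.14   0.045] zmax 0.086 rect [ 744. -162.] [35. 72.] 9.4
side dish 0.61 [208. 226.] med [0.769 0.09  0.015] zmax 0.02 rect [782.  87.] [107.  92.] 6.6
side dish 0.52 [384. 172.] med [ 0.551 -0.244  0.07 ] zmax 0.123 rect [ 595. -317.] [124. 237.] 36.3
side dish 0.45 [296. 381.] med [0.342 0.249 0.033] zmax 0.039 rect [358. 235.] [114. 107.] 79.2
side slidebox 0.79 [294. 378.] med [0.342 0.249 0.033] zmax 0.039 rect [349. 243.] [100.  87.] 79.3
1.0
```

View pics/top0.png

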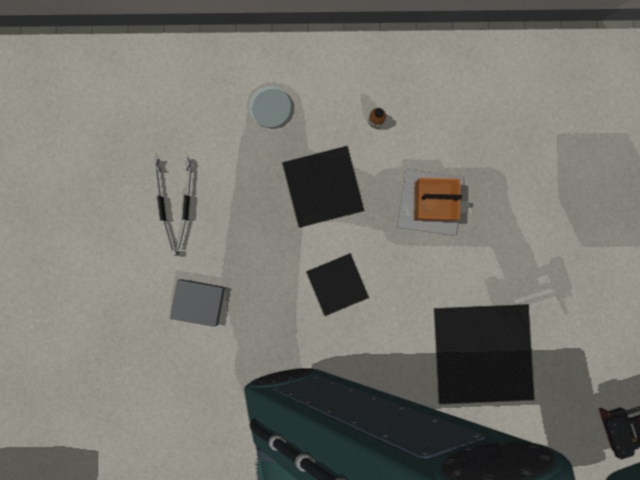

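View pics/side0.png

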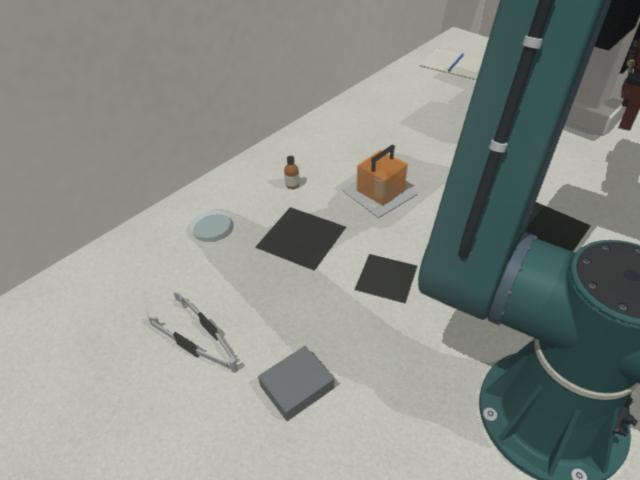

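Run:
```python
from h import *
c=capture("top");W=cloud(c)
P=W.reshape(-1,3);P=P[~np.isnan(P[:,0])]
m=(abs(P[:,0]-.564)<.08)&(abs(P[:,1]+.266)<.08)
for lo,hi in [(.07,.1),(.105,.13)]:
    p=P[m&(P[:,2]>lo)&(P[:,2]<hi)];r=cv2.minAreaRect((p[:,:2]*1000).astype(np.float32));print(lo,len(p),p.mean(0).round(4),np.median(p[:,2]),[np.round(a,1) for a in r])
m=(abs(P[:,0]-.557)<.13)&(abs(P[:,1]-.3)<.08)&(P[:,2]>.012)
p=P[m]
for y in np.arange(.24,.36,.01):
    q=p[(p[:,1]>=y)&(p[:,1]<y+.01)]; print(y.round(3),len(q),np.round([q[:,0].min(),q[:,0].max(),q[:,2].max()],3) if len(q) else '')
for x in np.arange(.43,.68,.01):
    q=p[(p[:,0]>=x)&(p[:,0]<x+.01)]; print(x.round(3),len(q),np.round([q[:,1].min(),q[:,1].max(),np.median(q[:,2])],3) if len(q) else '')
im=c["image"][130:280,90:290];cv2.imwrite("pics/t.png",cv2.resize(im,None,fx=4,fy=4))
```

```text
0.07 1523 [ 0.5628 -0.2662  0.0854] 0.08558154372169981 [array([ 563.9, -267.9]), array([85.4, 84.9]), np.float64(87.7)]
0.105 201 [ 0.5634 -0.2671  0.121 ] 0.12127265683664173 [array([ 563.7, -267. ]), array([74.6, 10.1]), np.float64(87.6)]
0.24 0 
0.25 6 [0.622 0.651 0.034]
0.26 222 [0.527 0.663 0.041]
0.27 82 [0.486 0.578 0.039]
0.28 50 [0.451 0.492 0.04 ]
0.29 25 [0.452 0.471 0.041]
0.3 42 [0.467 0.504 0.032]
0.31 94 [0.493 0.563 0.043]
0.32 134 [0.527 0.661 0.041]
0.33 76 [0.582 0.662 0.034]
0.34 0 
0.35 0 
0.43 0 
0.44 0 
0.45 31 [0.286 0.299 0.035]
0.46 19 [0.284 0.303 0.023]
0.47 28 [0.281 0.305 0.023]
0.48 26 [0.279 0.307 0.021]
0.49 28 [0.277 0.311 0.024]
0.5 27 [0.274 0.314 0.023]
0.51 25 [0.272 0.317 0.022]
0.52 37 [0.267 0.321 0.026]
0.53 50 [0.266 0.322 0.033]
0.54 51 [0.265 0.325 0.033]
0.55 53 [0.265 0.326 0.032]
0.56 53 [0.264 0.327 0.033]
0.57 53 [0.263 0.329 0.032]
0.58 26 [0.263 0.33  0.022]
0.59 27 [0.262 0.33  0.022]
0.6 24 [0.261 0.332 0.025]
0.61 27 [0.261 0.334 0.021]
0.62 26 [0.26  0.335 0.023]
0.63 42 [0.258 0.336 0.024]
0.64 35 [0.259 0.335 0.026]
0.65 35 [0.26  0.335 0.027]
0.66 8 [0.264 0.331 0.027]
0.67 0 
0.68 0
```

The top view shows the shield at about (438,200), the three black mats (the middle-sized one at 322,187), the tongs pointing away from the robot at (176,207), and the dish, dropper and slide box clear of the working paths. The side view agrees. I'll grasp the handle now.

```bash
python3 - <<'E'
from h import *
q=down(np.deg2rad(-2.4))
print(inverse_kinematics([.5635,-.267,.2],q))
move_ptp([.5635,-.267,.2],q)
print(servo_line([.5635,-.267,.098],q,rate=.12,contact_N=8), current_position())
move_gripper(.0)
print("gap",current_finger_gap())
servo_line([.5635,-.267,.25],q,rate=.12)
print("gap",current_finger_gap(),current_force(),current_clock())
servo_line([.600,-.028,.25],q,rate=.15)
c=capture("top");cv2.imwrite("pics/top1.png",c["image"]);W=cloud(c)
P=W.reshape(-1,3);P=P[~np.isnan(P[:,0])]
p=P[(abs(P[:,0]-.564)<.05)&(abs(P[:,1]+.266)<.05)&(P[:,2]>.04)&(P[:,2]<.09)]
print(len(p),np.median(p,0),cv2.minAreaRect((p[:,:2]*1000).astype(np.float32)))
c=capture("side");cv2.imwrite("pics/side1.png",c["image"]);
for d in silhouettes("side","vial"): print(d["conf"],d["xy"],np.nanmedian(cloud(c)[d["region"]],0))
cv2.imwrite("pics/b1.png",np.hstack([cv2.imread("pics/top1.png"),c["image"]])[::1,::1][:, :]) 
print(current_clock())
E
python3 -c "
import cv2;i=cv2.imread('pics/b1.png');cv2.imwrite('pics/b1s.png',cv2.resize(i,(800,300),interpolation=cv2.INTER_AREA))"
```

```text
[-5.53210139e-01  3.79576883e-01  1.43682189e+00 -4.44089210e-16
  1.32519388e+00 -5.11322237e-01]
False [ 0.56405789 -0.26747241  0.09873923]
gap 0.000620630170153047
gap 0.0005357504728330243 [-0.11578585  0.59975095 -0.10358951] 6.6167
1583 [ 0.55762768 -0.26379563  0.08513408] ((563.6995849609375, -267.861572265625), (85.34379577636719, 84.58781433105469), 87.95909881591797)
0.53 [374.0, 206.4] [ 0.52361183 -0.22141711  0.00536925]
8.525
```

View pics/b1s.png

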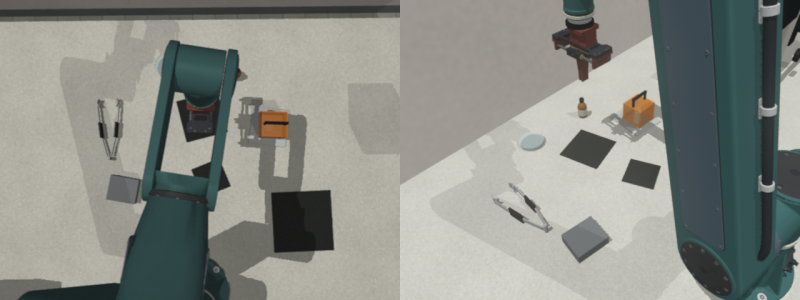

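The gripper shut on nothing (gap about 0): the shield is still on the plate. I need to see why before retrying, so I'm checking the TCP against the cameras.

Run:
```python
from h import *
print(current_position(),Ro.from_quat(current_orientation()).as_matrix().round(3).tolist(),current_finger_gap())
move_gripper(.088);print(current_finger_gap())
p=np.array(current_position());c=capture("side");K=c["intrinsics"]
im=c["image"].copy()
def pr(X):
    x=K@(c["R"]@X+c["t"]);return tuple(int(a) for a in (x[:2]/x[2]).round())
R=Ro.from_quat(current_orientation()).as_matrix()
for s,col in [(0,(0,255,0)),(.044,(255,0,0)),(-.044,(255,0,255))]: cv2.circle(im,pr(p+R[:,0]*s),3,col,1)
for y in (-.038,0,.038): cv2.circle(im,pr(np.array([.5635,-.267+y,.115])),2,(0,255,0),-1)
u,v=pr(p);a=cv2.resize(im[max(0,v-150):v+130,u-80:u+170],None,fx=2,fy=2)
w=capture("wrist");cv2.imwrite("pics/c.png",a);cv2.imwrite("pics/w.png",w["image"]);print(a.shape,current_clock())
```

```text
[ 0.59997894 -0.02866444  0.24999539] [[0.999, -0.043, -0.0], [-0.043, -0.999, -0.0], [-0.0, 0.0, -1.0]] 0.0004899753552118128
0.08766577160418805
(548, 500, 3) 10.0
```

View pics/c.png

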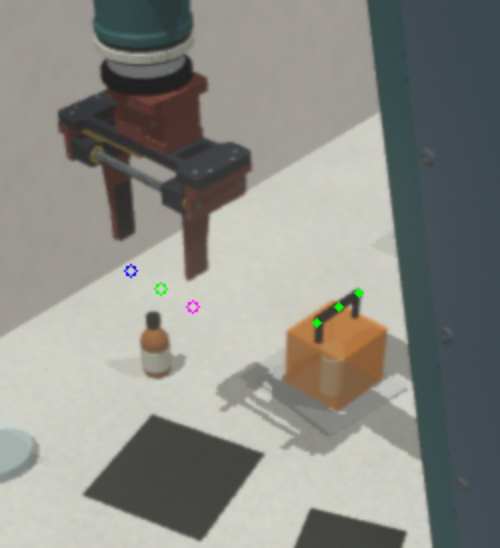

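The picture shows both finger ends well above (about 30 px in the 2x crop) where the reported TCP projects, while the handle dots fit. So the tool really ends short of the reported TCP. I'll measure the offset with depth.

Run:
```python
from h import *
p=np.array(current_position());R=Ro.from_quat(current_orientation()).as_matrix()
for n in ["side","top"]:
    c=capture(n);W=cloud(c).reshape(-1,3);L=(W-p)@R
    m=(abs(L[:,0])<.1)&(abs(L[:,1])<.06)&(L[:,2]<.03)&(L[:,2]>-.2)
    L=L[m];print(n,len(L))
    for z in np.arange(-.16,.03,.01):
        q=L[(L[:,2]>=z)&(L[:,2]<z+.01)]
        if len(q)>3:
            a=q[q[:,0]<0];b=q[q[:,0]>=0]
            print(z.round(3),len(a),len(b),[ (s[:,0].min().round(3),s[:,0].max().round(3),s[:,1].min().round(3),s[:,1].max().round(3)) for s in (a,b) if len(s)])
w=capture("wrist");Ww=cloud(w);K=w["intrinsics"]
cen=-w["R"].T@w["t"];print("wristcam in tool",(cen-p)@R)
q=Ww.reshape(-1,3);m=(abs(q[:,0]-.6)<.06)&(abs(q[:,1]+.03)<.06)&(q[:,2]<.08)
print("mat z via wrist",np.nanmedian(q[m,2]),"tips?",np.nanmin(w["range_z"][w["range_z"]>0]),current_force(),current_clock())
```

```text
side 4224
-0.16 403 230 [(np.float64(-0.091), np.float64(-0.001), np.float64(-0.034), np.float64(0.034)), (np.float64(0.001), np.float64(0.089), np.float64(-0.034), np.float64(0.019))]
-0.15 211 183 [(np.float64(-0.091), np.float64(-0.0), np.float64(-0.034), np.float64(0.031)), (np.float64(0.0), np.float64(0.088), np.float64(-0.033), np.float64(0.022))]
-0.14 272 204 [(np.float64(-0.084), np.float64(-0.0), np.float64(-0.035), np.float64(0.032)), (np.float64(0.0), np.float64(0.08), np.float64(-0.034), np.float64(-0.003))]
-0.13 213 95 [(np.float64(-0.084), np.float64(-0.002), np.float64(-0.035), np.float64(0.032)), (np.float64(0.039), np.float64(0.08), np.float64(-0.034), np.float64(0.009))]
-0.12 21 41 [(np.float64(-0.082), np.float64(-0.074), np.float64(-0.031), np.float64(0.03)), (np.float64(0.042), np.float64(0.082), np.float64(-0.03), np.float64(0.014))]
-0.11 8 52 [(np.float64(-0.061), np.float64(-0.047), np.float64(-0.013), np.float64(0.005)), (np.float64(0.043), np.float64(0.058), np.float64(-0.012), np.float64(0.01))]
-0.1 62 65 [(np.float64(-0.06), np.float64(-0.046), np.flo
[... 886 characters left out ...]
0.013)), (np.float64(0.041), np.float64(0.052), np.float64(-0.014), np.float64(0.011))]
-0.04 7 9 [(np.float64(-0.053), np.float64(-0.049), np.float64(-0.011), np.float64(0.01)), (np.float64(0.042), np.float64(0.052), np.float64(-0.009), np.float64(0.008))]
top 1452
-0.16 86 0 [(np.float64(-0.09), np.float64(-0.042), np.float64(-0.032), np.float64(0.032))]
-0.15 243 0 [(np.float64(-0.061), np.float64(-0.034), np.float64(-0.034), np.float64(0.033))]
-0.14 42 0 [(np.float64(-0.053), np.float64(-0.033), np.float64(-0.029), np.float64(0.028))]
wristcam in tool [ 0.00086682 -0.06596664 -0.1994759 ]
mat z via wrist 0.0019296367030904357 tips? 0.050000235 [-0.29177028 -0.13380065  0.16613543] 10.15
```

View pics/w.png

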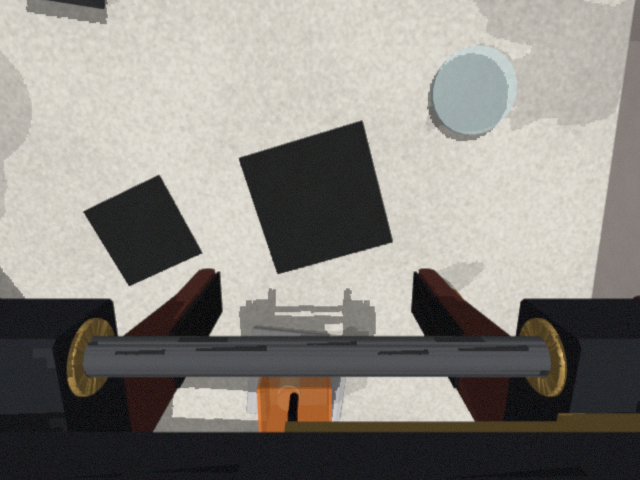

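The fingers end 37 mm behind the reported TCP, and the gripper body shows the same shift; x and y agree. I'll command z 37 mm lower, with force guards, and grasp the handle again.

```bash
cat >> h.py <<'E'
OFF=.037   # true finger ends lie this much behind the reported TCP
def T(x,y,z): return [x,y,z-OFF]
E
python3 - <<'E'
from h import *
q=down(np.deg2rad(-2.4))
move_ptp(T(.5635,-.267,.2),q)
print(servo_line(T(.5635,-.267,.098),q,rate=.12,contact_N=8), current_position())
move_gripper(.0)
g=current_finger_gap();print("gap",g)
if g>.006:
    f0=current_force()
    servo_line(T(.5635,-.267,.26),q,rate=.1)
    print("gap",current_finger_gap(),current_force()-np.array(f0))
    servo_line(T(.600,-.028,.26),q,rate=.15)
    c=capture("side");cv2.imwrite("pics/side2.png",c["image"])
    W=cloud(c);P=W.reshape(-1,3);p=P[(abs(P[:,0]-.564)<.05)&(abs(P[:,1]+.266)<.05)&(P[:,2]>.02)&(P[:,2]<.09)]
    print("vial",len(p),np.nanmedian(p,0),p.min(0),p.max(0))
    p=P[(abs(P[:,0]-.6)<.07)&(abs(P[:,1]+.03)<.07)&(P[:,2]>.03)&(P[:,2]<.23)];print("shield low z",np.percentile(p[:,2],[0,1,5]),len(p))
print(current_clock())
E
```

```text
False [ 0.56422783 -0.26722623  0.06176713]
gap 0.009529273458218347
gap 0.009555504971654614 [-0.47259351 -0.47019984 -0.32869008]
vial 254 [ 0.54987059 -0.24559065  0.05227908] [ 0.54062501 -0.26719144  0.02043493] [ 0.56895685 -0.23730688  0.07291707]
shield low z [0.16601775 0.16770623 0.17121974] 1507
16.9083
```

View pics/side2.png

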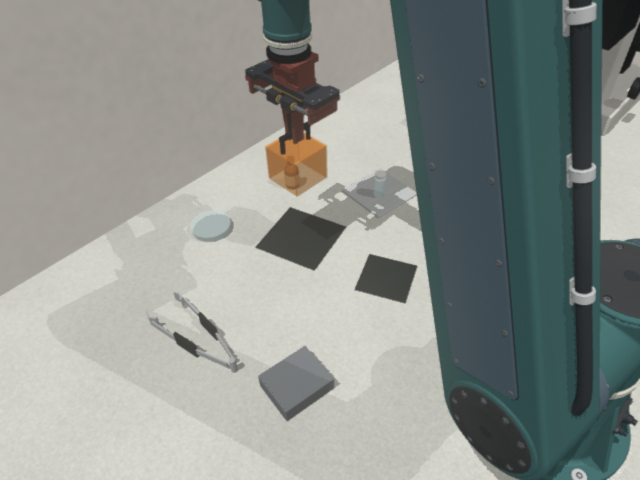

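The side view shows the shield hanging level at (297,165) over the mat, and the vial upright on the plate at (380,184). I'll set the shield down and go above the tongs.

Run:
```python
from h import *
q=down(np.deg2rad(-2.4))
servo_line(T(.600,-.028,.106),q,rate=.12)
print(servo_line(T(.600,-.028,.086),q,rate=.02,contact_N=4),current_position()[2]+OFF,current_force())
move_gripper(.088)
servo_line(T(.600,-.028,.2),q,rate=.15)
best=None
j=np.array(current_joint_pos())
for y in (91,-89):
    s=inverse_kinematics(T(.554,.296,.2),down(np.deg2rad(y)))
    if s is not None:
        d=np.abs(np.array(s)-j).max();print(y,np.round(s,2))
        if best is None or d<best[0]: best=(d,y)
y=best[1];move_ptp(T(.50,.296,.2),down(np.deg2rad(y)))
c=capture("top");W=cloud(c);P=W.reshape(-1,3);P=P[~np.isnan(P[:,0])]
# shield
s=P[(abs(P[:,0]-.6)<.07)&(abs(P[:,1]+.028)<.07)]
t=s[(s[:,2]>.06)&(s[:,2]<.1)];print("shield top",len(t),np.median(t[:,2]),cv2.minAreaRect((t[:,:2]*1000).astype(np.float32)),"handle z",s[:,2].max())
v=P[(abs(P[:,0]-.564)<.05)&(abs(P[:,1]+.266)<.05)&(P[:,2]>.055)&(P[:,2]<.1)];print("vial",len(v),(v[:,:2].min(0)+v[:,:2].max(0))/2,v.mean(0),v.min(0),v.max(0))
w=capture("wrist");cv2.imwrite("pics/w2.png",w["image"]);P=cloud(w).reshape(-1,3)
p=P[(abs(P[:,0]-.557)<.13)&(abs(P[:,1]-.3)<.07)&(P[:,2]>.012)&(P[:,2]<.05)]
for x in np.arange(.44,.68,.02):
    r=p[(p[:,0]>=x)&(p[:,0]<x+.02)]
    if len(r): print(x.round(3),len(r),np.round([r[:,1].min(),r[:,1].max(),np.median(r[:,2])],4))
hi=p[(p[:,2]>.029)];print("pads x",np.percentile(hi[:,0],[1,50,99]))
print(y,current_clock())
```

```text
True 0.0945971447689207 [1.18909138 0.22806174 2.23787069]
91 [ 0.38  0.42  1.47 -0.    1.25 -1.21]
-89 [ 0.38  0.42  1.47 -0.    1.25  1.93]
shield top 1475 0.08247137956239346 ((599.9215087890625, -28.920082092285156), (83.98522186279297, 84.95907592773438), 87.56681823730469) handle z 0.12334172654651693
vial 145 [ 0.55590321 -0.25208205] [ 0.55509265 -0.25105081  0.07018285] [ 0.5429682  -0.26488026  0.05502385] [ 0.56883822 -0.23928384  0.07905626]
0.44 125 [0.2866 0.2979 0.0326]
0.46 152 [0.2812 0.3047 0.0231]
0.48 152 [0.2767 0.3097 0.0228]
0.5 137 [0.2721 0.3166 0.0228]
0.52 328 [0.2662 0.3223 0.0318]
0.54 343 [0.2652 0.3248 0.0327]
0.56 325 [0.2632 0.3274 0.0327]
0.58 120 [0.2621 0.3299 0.0229]
0.6 128 [0.2601 0.3327 0.0226]
0.62 5 [0.262  0.3305 0.0206]
0.66 3 [0.2642 0.2663 0.0277]
pads x [0.45310052 0.54932384 0.58131873]
91 22.475
```

View pics/w2.png

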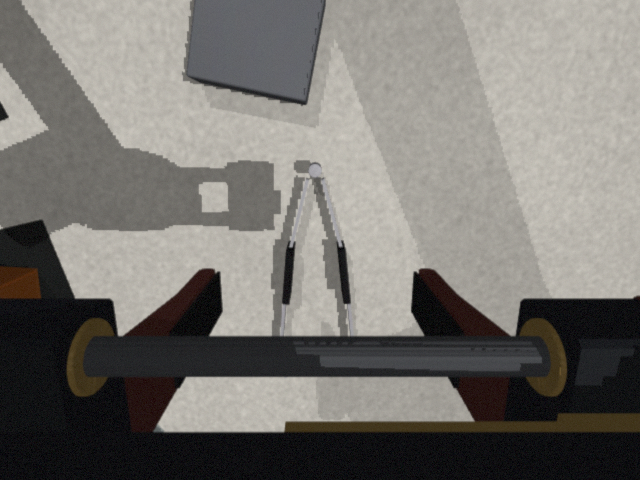

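The wrist view shows the tongs between the open fingers (pads at about (290,273) and (346,273)), well clear of the slide box. The shield stands on the mat. Now I'll pick up the tongs.

Run:
```python
from h import *
q=down(np.deg2rad(91.5))
x,y=.554,.2951
move_ptp(T(x,y,.12),q)
print(servo_line(T(x,y,.025),q,rate=.12,contact_N=8))
print(servo_line(T(x,y,.004),q,rate=.04,contact_N=6),current_position()[2]+OFF)
move_gripper(.053);print("gap",current_finger_gap())
servo_line(T(x,y,.05),q,rate=.06)
servo_line(T(x,y,.22),q,rate=.15)
print("gap",current_finger_gap())
c=capture("side");cv2.imwrite("pics/side3.png",c["image"])
P=cloud(c).reshape(-1,3);p=P[(abs(P[:,0]-.557)<.13)&(abs(P[:,1]-.3)<.06)&(P[:,2]>.1)&(P[:,2]<.27)]
for a in np.arange(.44,.68,.02):
    r=p[(p[:,0]>=a)&(p[:,0]<a+.02)]
    if len(r): print(a.round(3),len(r),np.round([r[:,1].min(),r[:,1].max(),r[:,2].min(),r[:,2].max()],3))
print(current_clock())
```

```text
False
False 0.0037983488034783533
gap 0.053380848085182626
gap 0.05290017596272225
0.44 155 [0.286 0.298 0.215 0.25 ]
0.46 102 [0.281 0.305 0.225 0.248]
0.48 123 [0.278 0.311 0.223 0.24 ]
0.5 119 [0.273 0.314 0.224 0.24 ]
0.52 313 [0.26  0.331 0.214 0.269]
0.54 530 [0.256 0.333 0.216 0.27 ]
0.56 141 [0.267 0.333 0.214 0.27 ]
0.58 59 [0.267 0.325 0.224 0.24 ]
0.6 37 [0.266 0.326 0.225 0.239]
0.62 46 [0.265 0.327 0.22  0.239]
0.64 4 [0.267 0.274 0.221 0.237]
0.66 1 [0.274 0.274 0.231 0.231]
27.5333
```

View pics/side3.png

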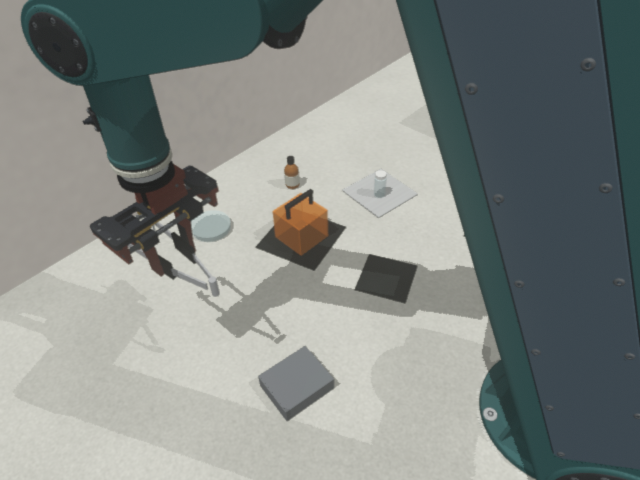

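The tongs hang level and open in the gripper. The side view shows the shield upright on the mat at (302,222) and the vial standing at (380,182). I'll carry the tongs over the vial, keeping them high.

```bash
cat >> h.py <<'E'
H=np.deg2rad(-20.); V=np.array([.556,-.252])
u=np.array([np.cos(H),np.sin(H)]); n=np.array([-u[1],u[0]])
E
python3 - <<'E'
from h import *
q=down(H+np.pi/2); g=V-.095*u
move_ptp(T(*g,.23),q); servo_line(T(*g,.115),q,rate=.12); sleep(.3)
for nm in ["top","side"]:
    c=capture(nm);P=cloud(c).reshape(-1,3);P=P[~np.isnan(P[:,0])]
    d=P[:,:2]-V;L=np.c_[d@u,d@n,P[:,2]]
    v=L[(np.hypot(L[:,0],L[:,1])<.03)&(L[:,2]>.05)&(L[:,2]<.085)]
    if len(v): print(nm,"vial",len(v),v.min(0).round(4),v.max(0).round(4))
    j=L[(abs(L[:,0])<.06)&(abs(L[:,1])<.05)&(L[:,2]>.1)&(L[:,2]<.16)]
    print(nm,"jaws",len(j))
    for a in np.arange(-.06,.03,.01):
        r=j[(j[:,0]>=a)&(j[:,0]<a+.01)]
        if len(r): print(a.round(3),len(r),"y",r[:,1].min().round(4),r[:,1].max().round(4),"inner",r[r[:,1]<0][:,1].max(initial=-9).round(4),r[r[:,1]>0][:,1].min(initial=9).round(4),"z",r[:,2].min().round(3),r[:,2].max().round(3))
    im=c["image"];K=c["intrinsics"];x=K@(c["R"]@np.r_[V,.1]+c["t"]);a,b=(x[:2]/x[2]).astype(int)
    cv2.imwrite(f"pics/{nm}4.png",cv2.resize(im[max(0,b-60):b+60,max(0,a-50):a+50],(400,480),interpolation=cv2.INTER_CUBIC))
cv2.imwrite("pics/m4.png",np.hstack([cv2.imread("pics/top4.png"),cv2.imread("pics/side4.png")]))
print(current_finger_gap(),current_clock())
E
```

```text
top vial 39 [-0.0111  0.0034  0.0517] [0.0108 0.0124 0.0763]
top jaws 94
-0.06 3 y 0.0266 0.029 inner -9.0 0.0266 z 0.136 0.137
-0.05 12 y 0.0266 0.0299 inner -9.0 0.0266 z 0.128 0.14
-0.04 11 y 0.0272 0.0303 inner -9.0 0.0272 z 0.126 0.14
-0.03 12 y 0.0279 0.0308 inner -9.0 0.0279 z 0.124 0.141
-0.02 19 y 0.0219 0.0314 inner -9.0 0.0219 z 0.124 0.142
-0.01 21 y 0.024 0.0315 inner -9.0 0.024 z 0.122 0.147
0.0 13 y 0.0247 0.03 inner -9.0 0.0247 z 0.122 0.145
0.01 3 y 0.0233 0.0259 inner -9.0 0.0233 z 0.123 0.143
side vial 133 [-0.0173 -0.0128  0.0501] [0.0134 0.0136 0.0755]
side jaws 84
-0.06 29 y -0.0299 0.03 inner -0.0241 0.0222 z 0.121 0.135
-0.05 10 y -0.03 0.0298 inner -0.0273 0.0266 z 0.12 0.128
-0.04 8 y 0.0277 0.0297 inner -9.0 0.0277 z 0.122 0.128
-0.03 10 y 0.0271 0.0309 inner -9.0 0.0271 z 0.12 0.131
-0.02 11 y 0.0278 0.0311 inner -9.0 0.0278 z 0.12 0.129
-0.01 9 y 0.027 0.0307 inner -9.0 0.027 z 0.119 0.131
0.0 4 y 0.0279 0.0298 inner -9.0 0.0279 z 0.117 0.128
0.01 3 y 0.0234 0.0244 inner -9.0 0.0234 z 0.117 0.121
0.05318917852078553 30.9333
```

View pics/m4.png

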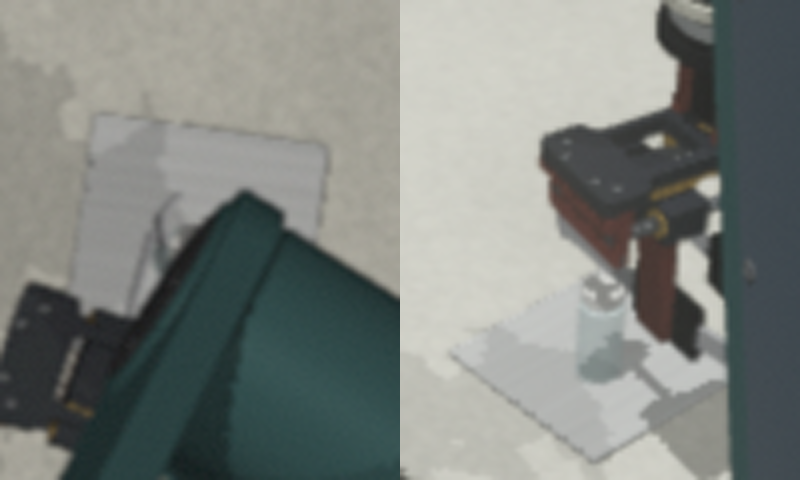

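The jaws sit evenly over the vial (arms at ±30 mm, vial at ±13 mm laterally), about 2 mm short along x. The crop shows the vial upright below the jaws. I'll lower, close and lift.

Run:
```python
from h import *
q=down(H+np.pi/2); g=V-.093*u
hit=servo_line(T(*g,.023),q,rate=.05,contact_N=4)
print(hit,current_position()+np.array([0,0,OFF]),current_force())
if not hit:
    move_gripper(.03);print("gap",current_finger_gap(),current_force())
    servo_line(T(*g,.06),q,rate=.04)
    print("gap",current_finger_gap())
    servo_line(T(*g,.21),q,rate=.1);sleep(.5)
    print("gap",current_finger_gap())
c=capture("side");im=c["image"];K=c["intrinsics"];x=K@(c["R"]@np.r_[V,.15]+c["t"]);a,b=(x[:2]/x[2]).astype(int)
P=cloud(c).reshape(-1,3);P=P[~np.isnan(P[:,0])];d=P[:,:2]-V;L=np.c_[d@u,d@n,P[:,2]]
v=L[(np.hypot(L[:,0],L[:,1])<.035)&(L[:,2]>.02)&(L[:,2]<.29)]
for z in np.arange(.02,.29,.01):
    r=v[(v[:,2]>=z)&(v[:,2]<z+.01)]
    if len(r)>2: print(z.round(3),len(r),r.min(0).round(3)[:2],r.max(0).round(3)[:2])
cv2.imwrite("pics/s5.png",cv2.resize(im[max(0,b-110):b+110,max(0,a-130):a+130],None,fx=2.7,fy=2.7,interpolation=cv2.INTER_CUBIC))
print(current_clock())
```

```text
False [ 0.46881194 -0.22031369  0.02324842] [ 0.3282295   0.02675715 -1.448745  ]
gap 0.039859849614144044 [0.1021225  1.17663542 0.22416287]
gap 0.04028923725584242
gap 0.040050421202674415
0.19 25 [-0.016  0.001] [0.007 0.013]
0.2 16 [-0.012 -0.014] [0.003 0.014]
0.21 29 [-0.029 -0.018] [0.003 0.021]
0.22 10 [-0.027  0.018] [0.002 0.022]
36.5583
```

View pics/s5.png

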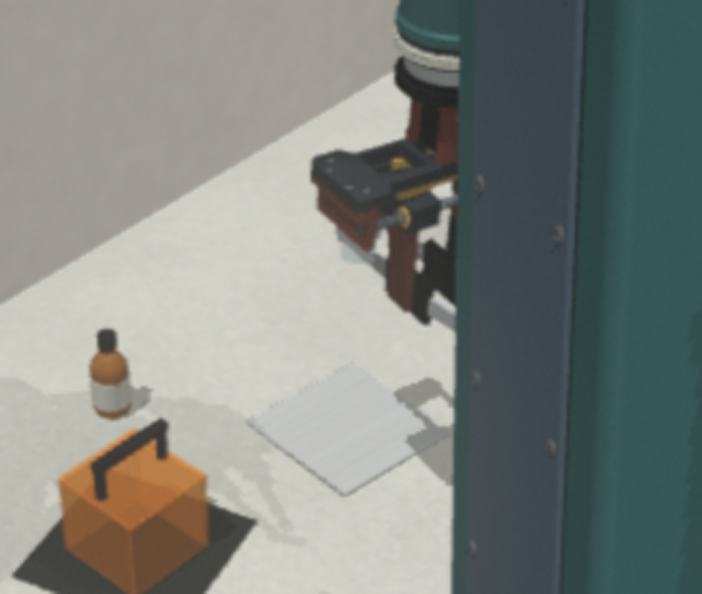

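The gap is 40 mm, which means the jaws are closed on the vial. Its base is about 0.19 m up and the plate is empty. One last check of the other objects, then I'll hand in.

Run:
```python
from h import *
c=capture("side");W=cloud(c)
for q in ["shield","dropper","dish","slidebox","vial"]:
    for d in silhouettes("side",q)[:1]: print(q,round(d["conf"],2),np.round(d["xy"]),np.nanmedian(W[d["region"]],0).round(3))
print(current_finger_gap(),current_qvel(),current_clock())
close_job()
```

```text
shield 0.69 [306. 219.] [ 0.583 -0.012  0.072]
dropper 0.84 [294. 173.] [ 0.736 -0.139  0.046]
dish 0.68 [210. 226.] [0.769 0.089 0.015]
vial 0.48 [381. 131.] [ 0.555 -0.24   0.197]
0.039951634217804906 [-0.00108017  0.00072798  0.00058689  0.00161259 -0.00060344  0.00038886] 36.8583
the job is handed in; nothing more can be done
```

The job is handed in at 36.9 s of the allowed 61 s. The shield stands upright and released on the middle-sized mat. The tongs hold the vial with its base about 19 cm above the bench.

- **Missed first grasp:** The first try at the handle closed on nothing and did not move the shield. The cameras showed the finger ends about 37 mm short of the reported TCP. I corrected for that on every later move, and the second grasp worked.
- **Shield:** It was set down at (0.600, -0.029) m, within 1 mm of the mat centre I had measured.
- **Vial grip:** The gripper gap held steady at 40 mm, the value given for the jaws closed on the vial. No contact was felt on the way down.
- **Other things:** The dropper and dish read the same positions as at the start. The slide box was not detected in the last picture, so that check is missing. It looked in place in the picture taken after the tongs were picked up, and nothing went near it afterwards.
- **Vial upright:** This was only partly confirmed. The arm and gripper hid much of the vial in the last view, and what could be seen lay within the width of an upright vial.

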